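Raise the balance's draught-shield window to the mark

ROBOT

A 7-joint arm with a two-finger parallel gripper is mounted at the origin on the work surface. World frame = base frame: x ahead of the robot, y to its left, z up, the work surface at z = 0. Lengths are in m, angles in rad, forces in N, time in s.
With the tool pointing down it reaches from about 0.425 to 0.875 m from the base axis. Payload 8.4 kg.
Tool frame: the origin (TCP) lies midway between the tips of the shut fingers; the grasp point (between the pads) lies 19 mm behind it (env.pinch_z is the distance from the TCP to the grasp point, in m); z points along the fingers, y is the line along which they close (so a half turn about z gives the same grasp; the last joint's range is limited). The gripper opens to 87 mm and grips with 3 to 60 N. Pads are 19 mm wide; open, the fingers measure 117 mm over their backs; the gripper's body (75 mm by 190 mm) begins 51 mm behind the grasp point.
Start: joints at [-1.307, 0.333, 0.04, 1.465, -0.013, 1.343, -0.059], TCP at [0.231, 0.608, 0.223] pointing down, gripper open.
Joint ranges: [-2.58, 2.58], [-0.38, 2.09], [-1.3, 1.39], [0.25, 2.4], [-1.5, 4.64], [0.08, 2.09], [-2.65, 2.65]. Speed limits (rad/s): [2.22, 2.22, 2.79, 2.79, 3.14, 3.14, 3.14].

INTERFACE

Orientations are given as a unit quaternion [x, y, z, w].
In Python, from rig import env, optics gives the robot as it stands. The module is installed in compiled form; this text tells all that it offers.
- The arm moves only by the tool play_rows, never from a script. Its argument "targets" is text: rows parted by semicolons, each of 6 numbers parted by spaces: the shift along the tool's x, y, z in m, then the turn, a rotation vector about the tool's x, y, z in rad. A call has 1 to 20 rows; each row shifts and turns the commanded pose from where the row before left it, along the tool's axes as they then stand; what a row does not reach is not made up. A row lasts 1/12 s, in which the tool goes at most 41.7 mm and 7.16 degrees, less where a joint would pass 70% of its speed; a pose out of reach is approached as far as the arm can. A call with a gripper value outside its range is refused whole. "jaw" is the opening, from 0 (shut) to 1 (fully open), set as the call begins (left out, the last holds). The fingers move at their own pace and stop on an object; "newtons" is the grip in N (left out, the last holds). Time passes only in rows, so rows that do not move let the fingers close. It gives the time, the measured TCP pose, the force, the opening and the grip force at its end, in the units of the state.
- env.observe(): the state, without advancing time (a new reading comes with each control period).
- optics.grab_frame(name): name is "side" or "top" or "wrist"; returns a dict with "color" (400x640x3 uint8, red, green, blue), "fovy" (degrees; the focal length in pixels is half the picture's height over the tangent of half this angle, whatever the lens; pixels are square), "cx", "cy" (the principal point, pixels), "k1" (the pictures are not rectified: a ray, as slopes to the right and down, at radius r is drawn at 1 + k1 r^2 times it, then the intrinsics apply), "extrinsics" (4x4, takes a point from world to camera coordinates); the wrist camera has in their place "hand_eye" (4x4, takes a point from camera to tool coordinates, whose origin is the TCP and whose axes are the flange's). Camera axes: x right, y down, z forward; pixel columns grow to the right and rows downward; lengths in m; the calibration is good to about 2 mm. A picture is of the moment at which its call begins: read the wrist's pose just before it. There is no depth.
- env.job_done(): hands the job in; it is judged then, once.
The state is a dict: "clock": time; "joints": joint angles; "qd": joint speeds; "effort": joint torques, N m; "tcp_pos": TCP position; "eef_rot": TCP orientation; "ft_force": force on the tool from outside, world axes, zero at the start; "wrist_torque": the same for the moment, N m; "gripper_width": finger opening in m; "finger_force": force on a finger pad.
Only numpy, scipy, OpenCV 4.12 (cv2) and the standard library are available. Lean on these libraries where they do the work, as an engineer would, in place of code of your own. Each camera call takes 0.05 s, during which the arm holds its last target. There are 200 camera calls.

TASK

Open the balance's front window for weighing: with your fingertips beneath its black lip, push the window up until the red pointer stands level with the green marker clip, within the clip's height, then take your hand away and leave it standing there. Only push: do not grip the lip, and leave the bottle, the beaker and the brass weight where they stand.

Things in the scene. Friction and masses are not known exactly. Their poses are not given: they have to be found in the camera images.
- balance: Grey laboratory balance with clear aluminium-framed draught shield, fixed: 210 deep (its x), 240 wide (its y), 403 high, base 103 high. Origin: centre of its underside on the bench. Its -x points out of the front (window side), towards the robot; z up. Front face 105 mm from the origin, window guides 117. A white scale rail 16 wide stands 155 mm to +y at the front, 185 to 385 above the bench.
- sash (a joint): Height of the front window above its closed position, m: 0 closed, 0.150 top stop, growing as it rises. The window is a blue-framed clear pane 212 wide, 130 high, that slides straight up (0.45 kg, balanced by counterweights hidden in the posts). It stays wherever it is left; pushing it either way takes about 2 to 4 N. It starts closed or up to 30 mm open.
- lip_root (a point): Black lip along the window's lower edge, to be pushed from beneath: 42 deep (its x), 150 wide (its y), 6 thick. A grey strip 6 thick, 34 deep lies on top. This point: middle of its underside where it meets the window; it reaches 42 mm along its own -x, out from the balance. Underside 105 mm above the bench plus the opening; free space below, down to the bench; the base's face 8 mm behind this point. Axes as the balance's.
- lip_edge (a point): Middle of the outer lower edge of the black lip (42 mm along -x from lip_root, at the height of the underside). Axes as the balance's.
- pointer_tip (a point): Tip of the flat red pointer (4 high) that sticks out of the window's +y side, 112 mm above the lip's underside and 141 mm to +y of the window's middle, just beside the scale rail. It rises with the window.
- mark_centre (a point): Centre of the green marker clip on the white scale rail: 14 deep, 26 wide, 16 high, fixed; the pointer is to end level with it. Axes as the balance's, z up.
- reagent_c (a point): Brown reagent bottle with black cap, 60 diameter, 130 high, loose; point at its centre, half-way up. Leave it.
- beaker_c (a point): Glass beaker, 68 diameter at the rim, 85 high, loose; point at its centre, half-way up. Leave it.
- weight_c (a point): Brass calibration weight with a knob, 38 diameter, 62 high, loose, 0.4 kg; point at its centre, half-way up. Leave it.

How it is judged:
On the way:
1. the fingers push the window upward from beneath its lip (contact force between the fingers and sash_c0 above 0.5 N and velocity of joint sash above 0.003 m/s), for 0.1 s.
At the end, for the whole second after the job is handed in: The red pointer's tip is within 8 mm above or below the centre of the green clip (within the clip's 16 mm height), the window is at rest, and the bottle, beaker and weight are within 15 mm of where they stood (z of pointer_tip in the frame of mark_centre between -0.008 and 0.008 m and velocity of joint sash between -0.005 and 0.005 m/s and distance of each of reagent_c, beaker_c, weight_c from where it was at the start of the episode below 0.015 m); the robot touches nothing.
It fails at once if the lip is gripped: the fingers press on its underside and on its top at once (contact force between the fingers and sash_c0 above 1 N and contact force between the fingers and sash_c1 above 1 N).
It fails at once if the bottle is shifted, lifted or knocked (distance of reagent_c from where it was at the start of the episode above 0.015 m or angle between reagent_c's own z axis and vertical above 0.35 rad).
It fails at once if the beaker is shifted, lifted or knocked (distance of beaker_c from where it was at the start of the episode above 0.015 m or angle between beaker_c's own z axis and vertical above 0.35 rad).
It fails at once if the weight is shifted, lifted or knocked (distance of weight_c from where it was at the start of the episode above 0.015 m or angle between weight_c's own z axis and vertical above 0.35 rad).
It also fails if it takes over 48 s, if anything falls off the work surface, if the arm or the gripper's body presses on something with over 40 N, if the wrist force passes 120 N, or if a joint passes its speed limit or range.

## Working session

There is one attempt and no reset: what is moved stays moved. The work goes in short steps, Python scripts to look and compute and a tool call to move; the robot and the scene stay as the last step left them, time stands still between calls to the robot, and variables do not carry over. Pictures are saved under pics/ and viewed, at most 10 in all, crops included, and the job is handed in when it is done.

Besides the shell and the picture viewer there is one more tool, called as name(argument=value, ...) on one line, values as JSON. play_rows: Moves the arm, as the interface text tells. Its arguments: {"type":"object","properties":{"targets":{"type":"string"},"jaw":{"type":"number"},"newtons":{"type":"number"}},"required":["targets"]}

```bash
mkdir -p pics; cat > h.py <<'E'
from rig import env, optics
import numpy as np, cv2
def snap(n,f):
    r=optics.grab_frame(n); cv2.imwrite('pics/'+f,r['color'][:,:,::-1]); return r
def K(r):
    f=200/np.tan(np.radians(r['fovy'])/2); return np.array([[f,0,r['cx']],[0,f,r['cy']],[0,0,1]]),np.array([r['k1'],0,0,0,0.])
def ray(r,uv):
    k,d=K(r); p=cv2.undistortPoints(np.array([[uv]],float),k,d)[0,0]
    E=np.array(r['extrinsics']); R=E[:3,:3]; return -R.T@E[:3,3], R.T@np.array([p[0],p[1],1])
def proj(r,P):
    k,d=K(r);E=np.array(r['extrinsics']); return cv2.projectPoints(np.array(P,float).reshape(-1,1,3),cv2.Rodrigues(E[:3,:3])[0],E[:3,3],k,d)[0][:,0]
E
python3 - <<'E'
from h import *
for n in('side','top'):
    r=snap(n,n+'0.png'); print(n,r['fovy'],r['cx'],r['cy'],r['k1'],np.round(r['extrinsics'],3).tolist())
s=env.observe();print(s['clock'],s['tcp_pos'],s['eef_rot'],s['ft_force'],s['gripper_width'],env.pinch_z)
E
```

```text
side 43.45143884046662 313.98655086966096 196.40873190032667 -0.02733270472196248 [[-0.666, -0.746, 0.003, 0.404], [-0.68, 0.606, -0.412, 0.462], [0.306, -0.277, -0.911, 1.375], [0.0, 0.0, 0.0, 1.0]]
top 54.697313637346696 315.8002114361754 202.86088678923105 0.002602904162455048 [[-0.098, -0.995, -0.0, 0.085], [-0.974, 0.096, -0.203, 0.623], [0.202, -0.02, -0.979, 0.917], [0.0, 0.0, 0.0, 1.0]]
0.1 [0.23053727 0.607307   0.22175273] [ 1.80386075e-01  9.83595621e-01 -7.14759772e-04 -8.40669790e-05] [ 0.21890295 -0.17040557 -0.44320677] 0.08711411194761996 0.0187
```

View pics/side0.png

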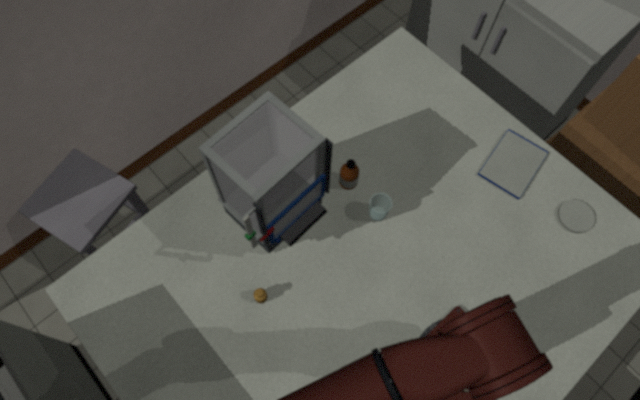

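View pics/top0.png

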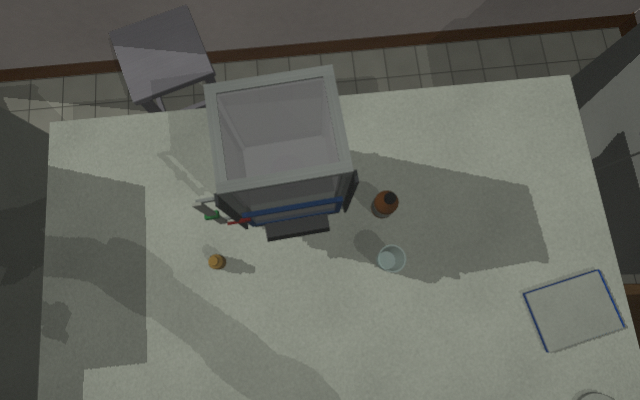

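Side: balance around (270,170), green clip near (250,236), red pointer near (267,235), lip near (300,225), bottle (349,172), beaker (380,207), weight (260,295). Top: lip about (297,228), clip (211,214), pointer (238,221), weight (217,262), beaker (391,258), bottle (386,202). I'll zoom in.

```bash
python3 - <<'E'
import cv2,numpy as np
def z(f,x,y,w,h,s,o):
    i=cv2.imread('pics/'+f)[y:y+h,x:x+w]; i=cv2.resize(i,None,fx=s,fy=s,interpolation=cv2.INTER_CUBIC)
    i=(255*(i/255.)**0.6).astype(np.uint8); cv2.imwrite('pics/'+o,i)
z('side0.png',190,85,150,112*3//2,3.5,'sz.png')
z('top0.png',180,60,190,190,3.1,'tz.png')
E
```

```text
(no output)
```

View pics/sz.png

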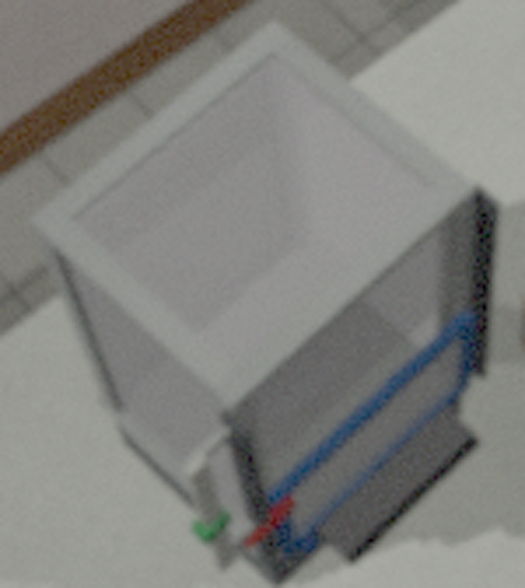

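View pics/tz.png

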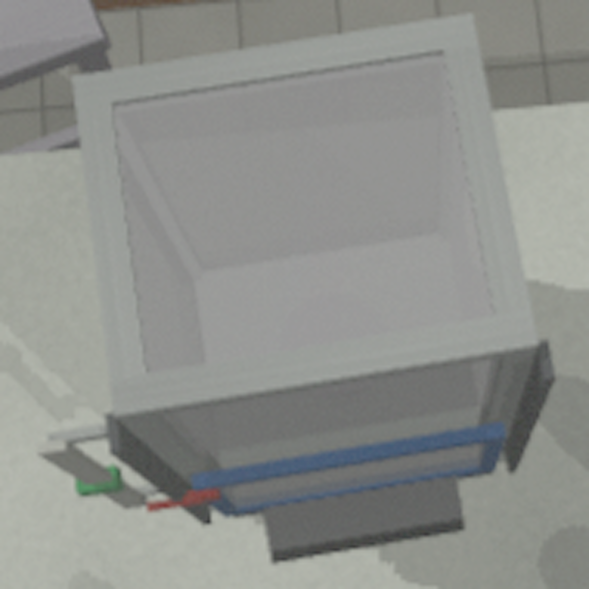

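```bash
cat > fit.py <<'E'
from h import *
from scipy.optimize import least_squares
T=optics.grab_frame('top');S=optics.grab_frame('side')
t=lambda u,v:np.array([180+(u+.5)/3.1-.5,60+(v+.5)/3.1-.5]); s=lambda u,v:np.array([190+(u+.5)/3.5-.5,85+(v+.5)/3.5-.5])
def pts(p):
    x,y,a,o,m,mx,px=p; c,n=np.cos(a),np.sin(a)
    L=[(.105,.12,.403),(.105,-.12,.403),(-.105,-.12,.403),(-.105,.12,.403),(-.155,.075,.105+o),(-.155,-.075,.105+o),(px,.141,.217+o),(mx,.155,m)]
    return np.array([(x+c*u-n*v,y+n*u+c*v,w) for u,v,w in L])
ot=np.array([t(75,78),t(472,15),t(537,343),t(108,415),t(273,562),t(463,528),t(149,507),t(100,481)])
os_=np.array([s(35,218),s(272,22),s(483,190),s(233,405),s(353,560),s(475,440),s(247,543),s(211,526)])
def f(p):
    P=pts(p);return np.r_[(proj(T,P)-ot).ravel(),(proj(S,P)-os_).ravel(),(p[5]+.117)/.01,(p[6]+.117)/.01]
r=least_squares(f,[.8,.05,.1,.02,.28,-.117,-.117]);p=r.x
if __name__=='__main__':
    print(np.round(p,4));print(np.round(f(p)[:-2].reshape(2,8,2),1).tolist())
    P=pts(p);print(np.round(P[4:],4).tolist(), 'rise',p[4]-.217-p[3])
    for n,z,a,b in(('reagent',.13,(388,198),(350,164)),('beaker',.085,(391.5,252),(380,200)),('weight',.06,(217,259),(260,293))):
        for R,uv in((T,a),(S,b)):
            o,d=ray(R,uv);q=o+d*(z-o[2])/d[2];print(n,np.round(q,3))
E
python3 fit.py
```

```text
[ 0.6985  0.0843  0.0696  0.0088  0.2778 -0.1078 -0.1187]
[[[-4.1, -3.7], [2.6, -4.0], [3.9, 2.6], [-1.0, 2.8], [-1.0, -0.4], [0.4, 0.0], [-1.5, -0.3], [0.5, -0.2]], [[-4.2, 0.3], [1.1, -3.0], [1.3, -0.8], [-0.5, 3.4], [0.0, 1.6], [2.3, 0.2], [0.3, 0.5], [1.4, -0.8]]]
[[0.5387, 0.1484, 0.1138], [0.5491, -0.0013, 0.1138], [0.5703, 0.2167, 0.2258], [0.5802, 0.2315, 0.2778]] rise 0.051985701868066746
reagent [ 0.609 -0.146  0.13 ]
reagent [ 0.611 -0.146  0.13 ]
beaker [ 0.485 -0.146  0.085]
beaker [ 0.479 -0.148  0.085]
weight [0.512 0.28  0.06 ]
weight [0.507 0.291 0.06 ]
```

play_rows(targets="0 0 -0.03 0 0.1 0;0 0 -0.03 0 0.1 0;0 0 -0.03 0 0.1 0;0 0 -0.03 0 0.1 0", jaw=0)

```text
clock: 0.53
tcp_pos: [0.2467, 0.6017, 0.3431]
eef_rot: [0.175, 0.964, 0.037, -0.198]
ft_force: [0.4, 0.5, -0.9]
gripper_width: 0.068
finger_force: 0.0
```

```bash
cat > st.py <<'E'
from rig import env
import numpy as np,json
s=env.observe();print(round(s['clock'],2),*[np.round(s[k],3).tolist() for k in('joints','tcp_pos','eef_rot','ft_force','gripper_width')])
open('log.txt','a').write(json.dumps([np.array(s[k]).tolist() for k in('joints','tcp_pos','eef_rot')])+'\n')
E
python3 st.py
```

```text
0.53 [-1.059, 0.349, 0.043, 1.262, -0.413, 1.607, 0.194] [0.247, 0.602, 0.343] [0.175, 0.964, 0.037, -0.198] [0.432, 0.479, -0.889] 0.068
```

play_rows(targets="0 0 0 0 -0.12 0;0 0 0 0 -0.12 0;0 0 0 0 -0.12 0;0 0 0 0 -0.12 0;0 0 0 0 -0.12 0;0 0 0 0 -0.12 0;0 0 0 0 -0.12 0;0 0 0 0 -0.12 0;0 0 0 0 -0.12 0;0 0 0 0 -0.12 0")

```text
clock: 1.37
tcp_pos: [0.2464, 0.6021, 0.3415]
eef_rot: [0.166, 0.905, -0.069, 0.386]
ft_force: [-0.0, -0.5, -1.1]
gripper_width: 0.0038
finger_force: 0.0
```

```bash
python3 st.py
```

```text
1.37 [-1.693, 0.426, 0.074, 1.33, 0.703, 1.725, -0.423] [0.246, 0.602, 0.341] [0.166, 0.905, -0.069, 0.386] [-0.046, -0.489, -1.12] 0.004
```

play_rows(targets="0 0 0 0 -0.12 0;0 0 0 0 -0.12 0;0 0 0 0 -0.12 0;0 0 0 0 -0.12 0;0 0 0 0 -0.12 0;0 0 0 0 -0.12 0")

```text
clock: 1.87
tcp_pos: [0.2459, 0.6022, 0.3403]
eef_rot: [0.13, 0.711, -0.124, 0.68]
ft_force: [-0.1, 0.6, -1.0]
gripper_width: 0.0005
finger_force: 0.0
```

```bash
python3 st.py; cat > fk.py <<'E'
import numpy as np,json
from scipy.spatial.transform import Rotation as R
from scipy.optimize import least_squares
D=[json.loads(l) for l in open('log.txt')]
D.append([[-1.307,.333,.04,1.465,-.013,1.343,-.059],[.2305,.6073,.2218],[.18039,.98360,-.00071,-.00008]])
# signs s1..s7; axes z y z y z y z, offsets along z plus small y/x
import itertools
def fk(q,p,sg):
    T=R.identity(); x=np.zeros(3); x=x+[0,0,p[0]]
    L=[0,p[1],0,p[2],0,p[3],0]; off=[0,p[4],0,p[5],0,p[6],0]
    for i in range(7):
        T=T*R.from_euler('zyzyzyz'[i],sg[i]*q[i]+(p[7] if i==0 else p[8] if i==6 else 0))
        x=x+T.apply([0,off[i],L[i]])
    return x,T
def res(p,sg):
    o=[]
    for q,t,e in D:
        x,T=fk(q,p,sg); o+=list((x-t)*5)+list((R.from_quat(e).inv()*T).as_rotvec())
    return np.r_[o,.02*np.array(p[4:7])]
if __name__=='__main__':
    out=[]
    for s in itertools.product([1,-1],repeat=4):
        sg=[s[0],1,s[1],1,s[2],1,s[3]]
        for a in(0,1.57,3.14,-1.57):
          for b in (0,1.57,3.14,-1.57):
            r=least_squares(res,[.35,.4,.4,.3,0,0,0,a,b],args=(sg,),max_nfev=60); out.append((r.cost,sg,np.round(r.x,3).tolist()))
    for o in sorted(out,key=lambda o:o[0])[:3]:print(o)
E
python3 fk.py
```

```text
1.87 [-1.891, 0.703, 0.182, 1.434, 1.133, 1.937, -0.621] [0.246, 0.602, 0.34] [0.13, 0.711, -0.124, 0.68] [-0.084, 0.57, -0.987] 0.001
(np.float64(1.8258460306098177e-05), [-1, 1, -1, 1, -1, 1, -1], [0.252, 0.482, 0.503, 0.372, -0.024, -0.02, -0.001, 0.0, 1.571])
(np.float64(1.825846030609857e-05), [-1, 1, -1, 1, -1, 1, -1], [0.252, 0.482, 0.503, 0.372, -0.024, -0.02, -0.001, 0.0, 1.571])
(np.float64(1.825846030610088e-05), [-1, 1, -1, 1, -1, 1, -1], [0.252, 0.482, 0.503, 0.372, -0.024, -0.02, -0.001, 0.0, 1.571])
```

```bash
cat > plan.py <<'E'
from fk import *
from rig import env
P0=least_squares(res,[.25,.48,.5,.37,-.02,-.02,0,0,1.57],args=([-1,1]*3+[-1],)).x; SG=[-1,1]*3+[-1]
lo=np.array([-2.58,-.38,-1.3,.25,-1.5,.08,-2.65])+.02;hi=np.array([2.58,2.09,1.39,2.4,4.64,2.09,2.65])-.02
def rot(psi,tilt): # tool z: yaw -psi, down tilt; tool y horizontal
    z=np.array([np.cos(tilt)*np.cos(psi),-np.cos(tilt)*np.sin(psi),-np.sin(tilt)])
    y=np.cross(z,[0,0,1.]);y/=-np.linalg.norm(y); return R.from_matrix(np.c_[np.cross(y,z),y,z])
def step(q,x,T):
    f=lambda v:(lambda a:np.r_[(a[0]-x)*20,(T.inv()*a[1]).as_rotvec()*5,.05*(v-q)])(fk(v,P0,SG))
    r=least_squares(f,np.clip(q,lo+1e-4,hi-1e-4),bounds=(lo,hi));return r.x,np.linalg.norm(fk(r.x,P0,SG)[0]-x)
if __name__=='__main__':
    s=env.observe();q=np.array(s['joints']);x0=np.array(s['tcp_pos']);T0=R.from_quat(s['eef_rot'])
    print('toolx',T0.as_matrix()[:,0].round(2),'y',T0.as_matrix()[:,1].round(2),'z',T0.as_matrix()[:,2].round(2))
    ps,ti=np.radians(33),np.radians(7)
    T1=rot(ps,ti); 
    if abs((T0.inv()*T1).magnitude())>1.6: print('flip')
    print('rotvec tool',(T0.inv()*T1).as_rotvec().round(3))
    c=np.array([.567,.085,0]); d=np.array([np.cos(ps),-np.sin(ps),0])
    W=[(c-.1*d+[0,0,.25],T1),(c-.1*d+[0,0,.085],T1),(c+[0,0,.085],T1),(c+[0,0,.155],T1)]
    xa,Ta=x0,T0
    for xw,Tw in W:
        rv=(Ta.inv()*Tw).as_rotvec()
        for k in range(1,16):
            q,e=step(q,xa+(xw-xa)*k/15,Ta*R.from_rotvec(rv*k/15))
            if k%5==0:print(q.round(2),round(e,4))
        print('WP',xw.round(3),'delta tool',Tw.inv().apply(xw-xa).round(4),'delta in T0',T0.inv().apply(xw-xa).round(4));xa,Ta=xw,Tw
E
python3 plan.py
```

```text
toolx [-0.04  0.02 -1.  ] y [0.35 0.94 0.  ] z [ 0.93 -0.35 -0.05]
rotvec tool [0.215 0.076 0.018]
[-1.83  0.5   0.2   1.82  1.09  1.83 -0.8 ] 0.0
[-1.73  0.34  0.26  2.14  1.13  1.69 -0.93] 0.0
[-1.57  0.24  0.38  2.37  1.29  1.5  -1.01] 0.0
WP [0.483 0.139 0.25 ] delta tool [ 0.0347 -0.2588  0.4586] delta in T0 [ 0.0725 -0.3495  0.3888]
[-1.55  0.39  0.36  2.37  1.26  1.42 -1.15] 0.0
[-1.53  0.55  0.33  2.36  1.25  1.36 -1.27] 0.0
[-1.5   0.71  0.3   2.33  1.24  1.3  -1.39] 0.0
WP [0.483 0.139 0.085] delta tool [0.1638 0.     0.0201] delta in T0 [ 0.1648 -0.      0.0076]
[-1.46  0.72  0.34  2.33  1.32  1.26 -1.4 ] 0.0
[-1.41  0.73  0.38  2.33  1.39  1.22 -1.42] 0.0
[-1.36  0.75  0.42  2.33  1.47  1.18 -1.43] 0.0
WP [0.567 0.085 0.085] delta tool [-0.0122  0.      0.0993] delta in T0 [-0.0045 -0.0214  0.0976]
[-1.37  0.68  0.44  2.34  1.47  1.19 -1.38] 0.0
[-1.38  0.61  0.46  2.35  1.48  1.2  -1.33] 0.0
[-1.4   0.54  0.48  2.36  1.48  1.22 -1.27] 0.0
WP [0.567 0.085 0.155] delta tool [-0.0695  0.     -0.0085] delta in T0 [-0.0699  0.     -0.0032]
```

play_rows(targets="0 0 0 0.072 0.025 0.006;0 0 0 0.072 0.025 0.006;0 0 0 0.071 0.026 0.006;0.0023 -0.0173 0.0306 0 0 0;0.0023 -0.0173 0.0306 0 0 0;0.0023 -0.0173 0.0306 0 0 0;0.0023 -0.0173 0.0306 0 0 0;0.0023 -0.0173 0.0306 0 0 0;0.0023 -0.0173 0.0306 0 0 0;0.0023 -0.0173 0.0306 0 0 0;0.0023 -0.0173 0.0306 0 0 0;0.0023 -0.0173 0.0306 0 0 0;0.0023 -0.0173 0.0306 0 0 0;0.0023 -0.0173 0.0306 0 0 0;0.0023 -0.0173 0.0306 0 0 0;0.0023 -0.0173 0.0306 0 0 0;0.0023 -0.0173 0.0306 0 0 0;0.0023 -0.0173 0.0306 0 0 0;0 0 0 0 0 0")

```text
clock: 3.45
tcp_pos: [0.4835, 0.13, 0.2474]
eef_rot: [0.215, 0.719, -0.193, 0.632]
ft_force: [0.2, -1.6, 0.4]
gripper_width: 0.0003
finger_force: 0.0
```

```bash
python3 st.py; python3 plan.py; python3 - <<'E'
from h import *
snap('side','s1.png');r=snap('top','t1.png')
a=cv2.imread('pics/s1.png')[100:370,150:550];b=cv2.imread('pics/t1.png')[100:370,120:520]
i=np.vstack([a,b]);cv2.imwrite('pics/c1.png',(255*(i/255.)**.6).astype(np.uint8))
E
```

```text
3.45 [-1.58, 0.239, 0.404, 2.375, 1.283, 1.49, -1.011] [0.483, 0.13, 0.247] [0.215, 0.719, -0.193, 0.632] [0.212, -1.62, 0.426] 0.0
toolx [-0.11  0.07 -0.99] y [ 0.55  0.83 -0.  ] z [ 0.83 -0.55 -0.13]
rotvec tool [-0.011 -0.004  0.003]
[-1.58  0.24  0.4   2.37  1.28  1.49 -1.01] 0.0
[-1.58  0.24  0.4   2.37  1.28  1.49 -1.01] 0.0
[-1.59  0.24  0.4   2.36  1.28  1.5  -1.01] 0.0
WP [0.483 0.139 0.25 ] delta tool [-0.0019  0.0078 -0.0057] delta in T0 [-0.0019  0.0077 -0.0058]
[-1.57  0.4   0.38  2.37  1.26  1.42 -1.15] 0.0
[-1.54  0.56  0.35  2.36  1.25  1.35 -1.27] 0.0
[-1.52  0.72  0.31  2.33  1.24  1.29 -1.39] 0.0
WP [0.483 0.139 0.085] delta tool [0.1638 0.     0.0201] delta in T0 [0.1637 0.0007 0.0208]
[-1.47  0.73  0.35  2.33  1.31  1.25 -1.4 ] 0.0
[-1.42  0.74  0.4   2.33  1.39  1.21 -1.42] 0.0
[-1.37  0.76  0.44  2.32  1.47  1.16 -1.43] 0.0
WP [0.567 0.085 0.085] delta tool [-0.0122  0.      0.0993] delta in T0 [-0.0126  0.001   0.0992]
[-1.39  0.69  0.46  2.34  1.47  1.18 -1.38] 0.0
[-1.4   0.62  0.48  2.35  1.47  1.19 -1.33] 0.0
[-1.41  0.55  0.5   2.36  1.47  1.21 -1.27] 0.0
WP [0.567 0.085 0.155] delta tool [-0.0695  0.     -0.0085] delta in T0 [-0.0694 -0.0003 -0.0088]
```

View pics/c1.png

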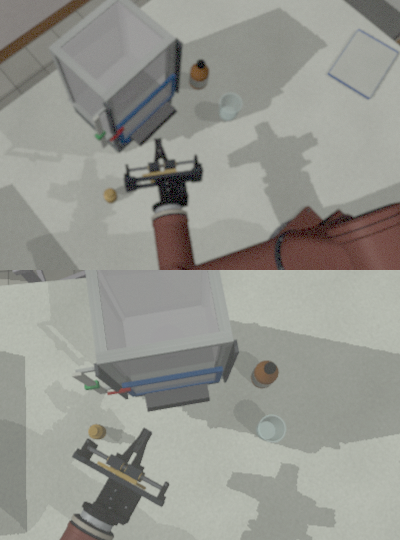

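Both views: shut fingertips in front of the lip (side crop tip ≈(158,143)), weight clear at left. Descending.

play_rows(targets="0.02 0.001 0.0018 0 0 0;0.02 0.001 0.0018 0 0 0;0.02 0.001 0.0018 0 0 0;0.02 0.001 0.0018 0 0 0;0.02 0.001 0.0018 0 0 0;0.02 0.001 0.0018 0 0 0;0.02 0.001 0.0018 0 0 0;0.02 0.001 0.0018 0 0 0;0 0 0 0 0 0;0 0 0 0 0 0")

```text
clock: 4.38
tcp_pos: [0.4821, 0.1485, 0.0876]
eef_rot: [0.212, 0.72, -0.189, 0.634]
ft_force: [-0.2, -0.3, 0.3]
gripper_width: 0.0003
finger_force: 0.0
```

```bash
python3 st.py; python3 - <<'E'
from h import *
snap('side','s2.png');r=snap('top','t2.png')
a=cv2.imread('pics/s2.png')[170:310,200:400];b=cv2.imread('pics/t2.png')[170:310,180:380]
i=cv2.resize(np.vstack([a,b]),None,fx=2.1,fy=2.1,interpolation=2);cv2.imwrite('pics/c2.png',(255*(i/255.)**.6).astype(np.uint8))
E
python3 plan.py|grep WP
```

```text
4.38 [-1.529, 0.71, 0.316, 2.311, 1.222, 1.297, -1.362] [0.482, 0.149, 0.088] [0.212, 0.72, -0.189, 0.634] [-0.201, -0.258, 0.342] 0.0
WP [0.483 0.139 0.25 ] delta tool [-0.1608 -0.0067 -0.0144] delta in T0 [-0.1608 -0.0067 -0.0151]
WP [0.483 0.139 0.085] delta tool [0.1638 0.     0.0201] delta in T0 [1.637e-01 1.000e-04 2.090e-02]
WP [0.567 0.085 0.085] delta tool [-0.0122  0.      0.0993] delta in T0 [-0.0126  0.0002  0.0992]
WP [0.567 0.085 0.155] delta tool [-0.0695  0.     -0.0085] delta in T0 [-0.0694 -0.     -0.0088]
```

View pics/c2.png

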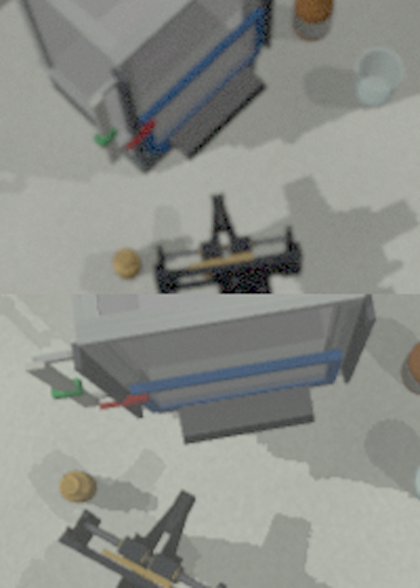

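Side/top: fingers low, in front of the lip; weight (side crop (127,263)) clear of the gripper body. Slide beneath the lip.

play_rows(targets="-0.0009 -0.0007 0.01 0 0 0;-0.0009 -0.0007 0.01 0 0 0;-0.0009 -0.0007 0.01 0 0 0;-0.0009 -0.0007 0.01 0 0 0;-0.0009 -0.0007 0.01 0 0 0;-0.0009 -0.0007 0.01 0 0 0;-0.0009 -0.0007 0.01 0 0 0;-0.0009 -0.0007 0.01 0 0 0;-0.0009 -0.0007 0.01 0 0 0;-0.0009 -0.0007 0.01 0 0 0;0 0 0 0 0 0")

```text
clock: 5.4
tcp_pos: [0.5634, 0.0845, 0.0845]
eef_rot: [0.214, 0.719, -0.19, 0.633]
ft_force: [0.1, 0.3, 0.9]
gripper_width: 0.0002
finger_force: 0.0
```

```bash
python3 st.py; python3 - <<'E'
from h import *
snap('side','s3.png');r=snap('top','t3.png')
a=cv2.imread('pics/s3.png')[170:310,200:400];b=cv2.imread('pics/t3.png')[170:310,180:380]
i=cv2.resize(np.vstack([a,b]),None,fx=2.1,fy=2.1,interpolation=2);cv2.imwrite('pics/c3.png',(255*(i/255.)**.6).astype(np.uint8))
E
```

```text
5.4 [-1.382, 0.753, 0.437, 2.327, 1.453, 1.162, -1.429] [0.563, 0.084, 0.085] [0.214, 0.719, -0.19, 0.633] [0.116, 0.335, 0.948] 0.0
```

View pics/c3.png

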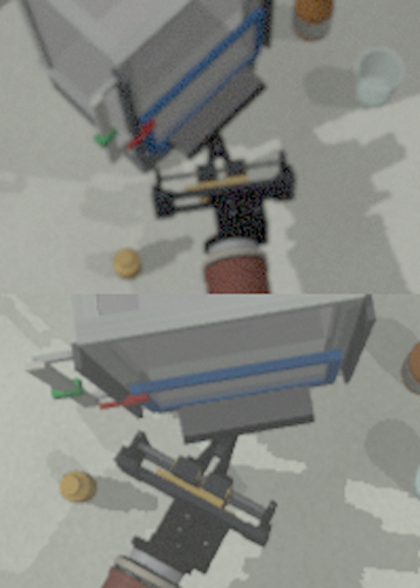

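Fingers are under the lip (side crop (215,135), top crop (232,440)). Push up gently.

play_rows(targets="-0.004 0 -0.0005 0 0 0;-0.004 0 -0.0005 0 0 0;-0.004 0 -0.0005 0 0 0;-0.004 0 -0.0005 0 0 0;-0.004 0 -0.0005 0 0 0;-0.004 0 -0.0005 0 0 0;-0.004 0 -0.0005 0 0 0;-0.004 0 -0.0005 0 0 0")

```text
clock: 6.17
tcp_pos: [0.5624, 0.0869, 0.1167]
eef_rot: [0.214, 0.72, -0.189, 0.633]
ft_force: [-1.4, 0.8, -3.1]
gripper_width: 0.0008
finger_force: 1.5
```

```bash
cat > ptr.py <<'E'
from h import *
import sys,glob
def cen(img,c):
    i=img.astype(float); R,G,B=i[...,0],i[...,1],i[...,2]
    w=np.clip((R-np.maximum(G,B)-35) if c=='r' else (G-np.maximum(R,B)-20),0,None)
    w[:,:190]=0;w[:,275:]=0;w[:190]=0;w[245:]=0
    return (w*np.mgrid[:400,:640][1]).sum()/w.sum(),(w*np.mgrid[:400,:640][0]).sum()/w.sum(),int((w>0).sum())
if __name__=='__main__':
    n=sys.argv[1]; T,S=snap('top','t%s.png'%n),snap('side','s%s.png'%n)
    A={}
    for nm,r in(('t',T),('s',S)):
        for c in 'rg':
            a=cen(cv2.imread('pics/%s0.png'%('top' if nm=='t' else 'side'))[:,:,::-1],c);b=cen(r['color'],c);print(nm,c,np.round(a,2),np.round(b,2))
            A[nm+c]=b
        print
    # triangulate red & green blob centroids
    for c in 'rg':
        M=[];v=[]
        for r,k in((T,'t'),(S,'s')):
            o,d=ray(r,A[k+c][:2]);d/=np.linalg.norm(d);Q=np.eye(3)-np.outer(d,d);M.append(Q);v.append(Q@o)
        X=np.linalg.solve(M[0]+M[1],v[0]+v[1]);print(c,X.round(4),[round(np.linalg.norm(M[j]@X-v[j]),4) for j in(0,1)])
E
python3 st.py; python3 ptr.py 4
```

```text
6.17 [-1.402, 0.657, 0.461, 2.347, 1.455, 1.183, -1.354] [0.562, 0.087, 0.117] [0.214, 0.72, -0.189, 0.633] [-1.358, 0.766, -3.134] 0.001
t r [239.16 220.75  49.  ] [236.6  218.81  60.  ]
t g [210.11 215.55  53.  ] [210.29 215.6   59.  ]
s r [267.01 233.52  32.  ] [266.9 229.2  40. ]
s g [248.16 236.    35.  ] [248.34 235.87  38.  ]
r [0.5725 0.1899 0.2531] [np.float64(0.0007), np.float64(0.0007)]
g [0.5819 0.2382 0.2714] [np.float64(0.002), np.float64(0.002)]
```

play_rows(targets="-0.003 0 -0.0004 0 0 0;-0.003 0 -0.0004 0 0 0;-0.003 0 -0.0004 0 0 0;-0.003 0 -0.0004 0 0 0;0 0 0 0 0 0")

```text
clock: 6.68
tcp_pos: [0.5625, 0.0864, 0.1291]
eef_rot: [0.214, 0.719, -0.189, 0.633]
ft_force: [0.1, 0.5, -0.1]
gripper_width: 0.0005
finger_force: 0.3
```

```bash
python3 st.py; python3 ptr.py 5; python3 - <<'E'
from rig import optics
import numpy as np
r=optics.grab_frame('wrist');print(r['fovy'],np.round(r['hand_eye'],3).tolist())
E
```

```text
6.68 [-1.407, 0.621, 0.471, 2.353, 1.456, 1.192, -1.326] [0.563, 0.086, 0.129] [0.214, 0.719, -0.189, 0.633] [0.129, 0.538, -0.135] 0.0
t r [239.16 220.75  49.  ] [235.35 217.77  62.  ]
t g [210.11 215.55  53.  ] [210.32 215.6   59.  ]
s r [267.01 233.52  32.  ] [266.99 227.04  36.  ]
s g [248.16 236.    35.  ] [248.34 235.83  39.  ]
r [0.5716 0.189  0.2691] [np.float64(0.0003), np.float64(0.0003)]
g [0.5819 0.2382 0.2715] [np.float64(0.002), np.float64(0.002)]
58.83263216947152 [[0.001, -0.963, -0.269, 0.074], [1.0, 0.001, -0.0, 0.001], [0.001, -0.269, 0.963, -0.161], [0.0, 0.0, 0.0, 1.0]]
```

play_rows(targets="0.004 0 0.0005 0 0 0;0.004 0 0.0005 0 0 0;0.004 0 0.0005 0 0 0;0.004 0 0.0005 0 0 0;0 0 -0.015 0 0 0;0 0 -0.015 0 0 0;0 0 -0.015 0 0 0;0 0 -0.015 0 0 0;0 0 -0.015 0 0 0;0 0 -0.015 0 0 0;0 0 -0.015 0 0 0;0 0 -0.015 0 0 0;-0.0211 0.0143 -0.0124 0 0 0;-0.0211 0.0143 -0.0124 0 0 0;-0.0211 0.0143 -0.0124 0 0 0;-0.0211 0.0143 -0.0124 0 0 0;-0.0211 0.0143 -0.0124 0 0 0;-0.0211 0.0143 -0.0124 0 0 0;-0.0211 0.0143 -0.0124 0 0 0;-0.0211 0.0143 -0.0124 0 0 0")

```text
clock: 8.5
tcp_pos: [0.4608, 0.2902, 0.3082]
eef_rot: [0.214, 0.719, -0.189, 0.633]
ft_force: [-0.0, 0.3, 0.6]
gripper_width: 0.0004
finger_force: 0.0
```

play_rows(targets="0 0 0 0 0 0;0 0 0 0 0 0;0 0 0 0 0 0")

```text
clock: 8.75
tcp_pos: [0.4608, 0.289, 0.3065]
eef_rot: [0.214, 0.719, -0.19, 0.633]
ft_force: [-0.4, 0.1, -0.7]
gripper_width: 0.0007
finger_force: 0.0
```

```bash
python3 st.py; python3 ptr.py 6; python3 - <<'E'
from h import *
r=snap('wrist','w6.png');i=cv2.imread('pics/w6.png');cv2.imwrite('pics/w6b.png',(255*(i/255.)**.6).astype(np.uint8))
E
```

```text
8.75 [-1.664, 0.34, 0.352, 2.042, 1.16, 1.637, -0.805] [0.461, 0.289, 0.307] [0.214, 0.719, -0.19, 0.633] [-0.424, 0.098, -0.668] 0.001
t r [239.16 220.75  49.  ] [234.93 217.83  58.  ]
t g [210.11 215.55  53.  ] [210.22 215.58  55.  ]
s r [267.01 233.52  32.  ] [266.93 227.07  31.  ]
s g [248.16 236.    35.  ] [248.3  235.94  34.  ]
r [0.5711 0.1895 0.2707] [np.float64(0.0003), np.float64(0.0003)]
g [0.5819 0.2384 0.2712] [np.float64(0.0019), np.float64(0.0019)]
```

View pics/w6b.png

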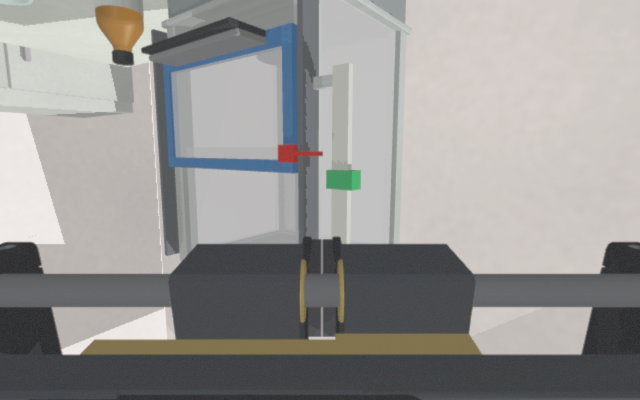

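Wrist view (inverted): red tip (322,153), green clip front face rows ~170–189; pointer is still well below the clip.

```bash
cat > wr.py <<'E'
from h import *
import sys
from scipy.spatial.transform import Rotation as Ro
from fit import p
def wray(s,r,uv):
    k,d=K(r);q=cv2.undistortPoints(np.array([[uv]],float),k,d)[0,0];H=np.array(r['hand_eye']);R=Ro.from_quat(s['eef_rot']).as_matrix()
    return R@H[:3,3]+s['tcp_pos'],R@H[:3,:3]@np.array([q[0],q[1],1])
s=env.observe();r=snap('wrist',sys.argv[1]);im=r['color'].astype(int)
c,n=np.cos(p[2]),np.sin(p[2])
def hit(uv,y):   # intersect with vertical plane facing the camera at balance-frame point (-.113,y)
    o,d=wray(s,r,uv);q=np.array([p[0]-c*.113-n*y,p[1]-n*.113+c*y,0]);m=np.array([.84,-.54,0]);return o+d*(m@(q-o))/(m@d),o
g=(im[...,1]-np.maximum(im[...,0],im[...,2])>40);rd=(im[...,0]-np.maximum(im[...,1],im[...,2])>60)
v,u=np.nonzero(g);print('green box',u.min(),u.max(),v.min(),v.max(),'cen',u.mean().round(1),v.mean().round(1))
G=hit((u.mean(),v.mean()),.155)
for e in(v.min()-.5,v.max()+.5):print('green edge z',hit((u.mean(),e),.155)[0].round(4))
print('green',G[0].round(4),'cam',G[1].round(3))
v,u=np.nonzero(rd);um=u.max();k=u>=um-5;print('red tip',um,v[k].mean(),v[k].min(),v[k].max());T=hit((um,v[k].mean()),.141)[0];print('tip',T.round(4),'rise needed',(G[0]-T)[2].round(4))
E
python3 wr.py w7.png
```

```text
green box 326 359 170 189 cen 343.0 179.0
green edge z [0.5773 0.2347 0.2694]
green edge z [0.5775 0.2349 0.2862]
green [0.5774 0.2348 0.2773] cam [0.32  0.382 0.254]
red tip 321 152.85 151 155
tip [0.5744 0.2147 0.2558] rise needed 0.0215
```

Need about 21 mm more. Go back beneath the lip by the reverse path.

play_rows(targets="0.0211 -0.0143 0.0124 0 0 0;0.0211 -0.0143 0.0124 0 0 0;0.0211 -0.0143 0.0124 0 0 0;0.0211 -0.0143 0.0124 0 0 0;0.0211 -0.0143 0.0124 0 0 0;0.0211 -0.0143 0.0124 0 0 0;0.0211 -0.0143 0.0124 0 0 0;0.0211 -0.0143 0.0124 0 0 0;0 0 0 0 0 0")

```text
clock: 9.8
tcp_pos: [0.462, 0.1473, 0.1253]
eef_rot: [0.213, 0.719, -0.192, 0.633]
ft_force: [0.2, -1.9, 0.4]
gripper_width: 0.0005
finger_force: 0.0
```

play_rows(targets="0 0 0.015 0 0 0;0 0 0.015 0 0 0;0 0 0.015 0 0 0;0 0 0.015 0 0 0;0 0 0.015 0 0 0;0 0 0.015 0 0 0;0 0 0.015 0 0 0;0 0 0.013 0 0 0;0 0 0 0 0 0")

```text
clock: 10.55
tcp_pos: [0.5619, 0.0861, 0.1133]
eef_rot: [0.215, 0.719, -0.19, 0.634]
ft_force: [-0.9, -0.2, -0.6]
gripper_width: 0.0006
finger_force: 0.0
```

play_rows(targets="-0.004 0 -0.0005 0 0 0;-0.004 0 -0.0005 0 0 0;-0.004 0 -0.0005 0 0 0;-0.004 0 -0.0005 0 0 0;-0.004 0 -0.0005 0 0 0;-0.004 0 -0.0005 0 0 0;-0.004 0 -0.0005 0 0 0;-0.004 0 -0.0005 0 0 0;-0.0025 0 -0.0003 0 0 0;-0.0025 0 -0.0003 0 0 0;0 0 0 0 0 0;0 0 0 0 0 0")

```text
clock: 11.55
tcp_pos: [0.5609, 0.0872, 0.1503]
eef_rot: [0.214, 0.719, -0.189, 0.633]
ft_force: [0.1, -0.5, 1.2]
gripper_width: 0.0009
finger_force: 0.2
```

play_rows(targets="0.004 0 0.0005 0 0 0;0.004 0 0.0005 0 0 0;0.004 0 0.0005 0 0 0;0.004 0 0.0005 0 0 0;0 0 -0.015 0 0 0;0 0 -0.015 0 0 0;0 0 -0.015 0 0 0;0 0 -0.015 0 0 0;0 0 -0.015 0 0 0;0 0 -0.015 0 0 0;0 0 -0.015 0 0 0;0 0 -0.015 0 0 0;-0.0205 0.0143 -0.0124 0 0 0;-0.0205 0.0143 -0.0124 0 0 0;-0.0205 0.0143 -0.0124 0 0 0;-0.0205 0.0143 -0.0124 0 0 0;-0.0205 0.0143 -0.0124 0 0 0;-0.0205 0.0143 -0.0124 0 0 0;-0.0205 0.0143 -0.0124 0 0 0;-0.0205 0.0143 -0.0124 0 0 0")

```text
clock: 13.22
tcp_pos: [0.4587, 0.2916, 0.3248]
eef_rot: [0.214, 0.719, -0.189, 0.633]
ft_force: [0.1, 1.4, -0.4]
gripper_width: 0.0005
finger_force: 0.0
```

play_rows(targets="0 0 0 0 0 0;0 0 0 0 0 0;0 0 0 0 0 0;0 0 0 0 0 0;0 0 0 0 0 0;0 0 0 0 0 0")

```text
clock: 13.72
tcp_pos: [0.4588, 0.2905, 0.3235]
eef_rot: [0.213, 0.719, -0.19, 0.633]
ft_force: [-0.2, 1.0, 0.5]
gripper_width: 0.0007
finger_force: 0.0
```

```bash
python3 st.py; python3 wr.py w8.png; python3 - <<'E'
from h import *
snap('top','t8.png');a=cv2.imread('pics/top0.png')[190:280,190:420];b=cv2.imread('pics/t8.png')[190:280,190:420];w=cv2.imread('pics/w8.png')[100:280,130:590][::2,::2]
w=cv2.imread('pics/w8.png')[110:200,200:430]
i=cv2.resize(np.vstack([a,b,w]),None,fx=2,fy=2);cv2.imwrite('pics/c8.png',(255*(i/255.)**.6).astype(np.uint8))
E
```

```text
13.72 [-1.676, 0.312, 0.359, 2.032, 1.166, 1.658, -0.773] [0.459, 0.29, 0.324] [0.213, 0.719, -0.19, 0.633] [-0.201, 0.963, 0.524] 0.001
green box 326 359 149 168 cen 342.7 158.6
green edge z [0.5774 0.2348 0.269 ]
green edge z [0.5775 0.2349 0.2856]
green [0.5774 0.2349 0.2774] cam [0.318 0.384 0.271]
red tip 320 157.7 156 160
tip [0.5741 0.2142 0.2769] rise needed 0.0005
```

View pics/c8.png

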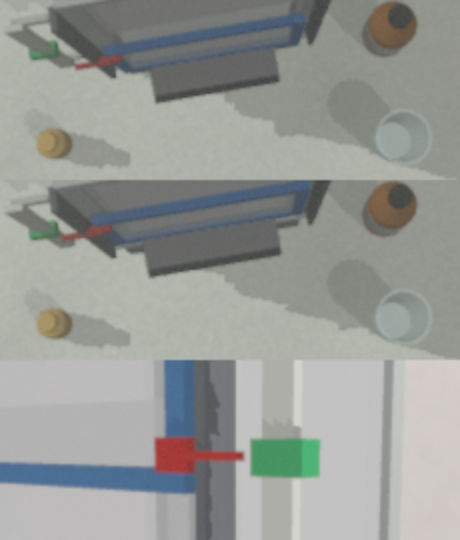

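The pointer is level with the clip to within about 0.5 mm (wrist rows 157.7 and 158.6). The weight, beaker and bottle show no shift from the first top picture, and the arm is clear of everything.

```bash
python3 -c "
from rig import env
print(env.job_done())"
```

```text
the job is handed in; nothing more can be done
None
```

I pushed the window up from beneath its lip until the red pointer stood level with the green clip (about 0.5 mm off by the wrist camera), took the hand away and handed the job in at about 14 s; the bottle, beaker and weight show no movement in the pictures, and no verdict came back.

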